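# Divert a scoop of sample vials down the Y-chute into the wash basin

### The arm

A 6-joint arm with a two-finger parallel gripper is mounted at the origin on the work surface. World frame = base frame: x ahead of the robot, y to its left, z up, the work surface at z = 0. Lengths are in m, angles in degrees, forces in N, time in s.
With the tool pointing down it reaches from about 0.4 to 0.825 m from the base axis. Payload 7 kg.
Tool frame: the origin (TCP) lies between the finger pads; the fingertips stand ctrl.nose_length ahead of it and the grasp point (between the pads) lies 2 mm behind it (ctrl.nose_length is the distance from the TCP to the fingertips, in m); z points along the fingers, y is the line along which they close (so a half turn about z gives the same grasp; the last joint's range is limited). The gripper opens to 88 mm and grips with 3 to 60 N. Pads are 19 mm wide; open, the fingers measure 130 mm over their backs; the gripper's body (78 mm by 193 mm) begins 47 mm behind the grasp point.
Start: joints at [80.163, 20.546, 0.682, 0, -70.136, -16.507], TCP at [0.3, 0.605, 0.244] pointing down, gripper open.
Joint ranges: [-176.03, 176.03], [-82.01, 121.73], [-58.28, 71.71], [-173.87, 95.51], [-174.79, -0.11], [-173.66, 173.66]. Speed limits (degrees/s): [136.94, 136.94, 172.46, 180, 180, 180].

### API

Orientations are given as [roll, pitch, yaw] about the fixed x, y, z axes, in that order (R = Rz(yaw) Ry(pitch) Rx(roll)).
In Python, from plant import ctrl gives the robot as it stands.
- The arm moves only by the tool apply_moves, never from a script. Its argument "commands" is a list of rows, each a list of 3 entries, a list of its own where there are three numbers: the shift along the world's x, y, z in cm, then the turn about the world's z in rad, then the closure, from 0 (fully open) to 1 (shut). In form: [[[x, y, z], turn, jaw], ...]. A call has 1 to 20 rows; each row is the pose to reach, as a shift and turn from the pose commanded when the call began; what a row does not reach only later rows make up. A row lasts 1/12 s, in which the tool goes at most 41.7 mm and 7.16 degrees, less where a joint would pass 70% of its speed; a pose out of reach is approached as far as the arm can. A call with a gripper value outside its range is refused whole. The fingers move at their own pace and stop on an object; the grip force is fixed at half the most. Time passes only in rows, so rows that repeat a pose let the fingers close. It gives the time, the measured TCP pose, the force, the opening and the grip force at its end, in the units of the state.
- ctrl.get_obs(): the state, without advancing time (a new reading comes with each control period).
- ctrl.snapshot(name): name is "scene" or "top"; returns a dict with "img" (384x512x3 uint8, red, green, blue), "fx", "fy", "cx", "cy" (pixels), "dist_coeffs" ([k1, k2, p1, p2, k3] as OpenCV has them; the pictures are not rectified), "T" (4x4, takes a point from camera to world coordinates). Camera axes: x right, y up, looking along -z (the intrinsics and any distortion apply to the point x, -y, -z); pixel columns grow to the right and rows downward; lengths in m; the calibration is good to about 2 mm. A picture is of the moment at which its call begins. There is no depth.
- ctrl.close_job(): hands the job in; it is judged then, once.
Trained networks look in a picture, given as the dict that the camera call returned (one of the last four; its "shot" number tells which), for a name from the list of things; names that differ only in an ending like _2 or _b are one class to them, and where a whole thing is asked for, a point or a joint stands for the part that bears it (a point fixed in the world has none). Each returns a list of dicts, best first, with "score" (0 to 1); they miss things now and then, are a little off and sometimes report something else, mostly with a low value. They report only what shows in the picture. A call takes as long as a camera call.
- ctrl.search_frame(picture, target): "at" ([column, row] in pixels, amid what is visible of it).
- ctrl.spot_point(picture, target): "at" ([column, row] in pixels: a listed point, or the origin of a listed thing).
The state is a dict: "clock": time; "joint_pos": joint angles; "qvel": joint speeds; "tau": joint torques, N m; "tool_pos": TCP position; "orientation": TCP orientation; "force": force on the tool from outside, world axes, zero at the start; "moment": the same for the moment, N m; "opening": finger opening in m; "gripper_force": force on a finger pad.
Only numpy, scipy, OpenCV 4.12 (cv2) and the standard library are available. Lean on these libraries where they do the work, as an engineer would, in place of code of your own. Each camera call takes 0.05 s, during which the arm holds its last target. There are 200 camera calls.

### The job

The three vials in the aluminium scoop are to be washed, so first swing the flap of the Y-chute by its black knob all the way over, shutting the branch that leads to the square tote and leaving the way to the round basin clear. Then carry the scoop to the top of the chute and tip it just above the inlet so that all three vials slide down into the round basin, and set the empty scoop back down on the bench, standing level on its base. Leave the flap set, and leave the basin, the tote and the other things on the bench where they are.

Things in the scene. Friction and masses are not known exactly. Their poses are not given: they have to be found in the camera images.
- chute: Fixed Y-shaped sheet-steel chute on four legs, open on top. Origin on the bench directly below the flap's hinge; z up, x level and pointing downhill, y to the left looking downhill. Its floor slopes down along x at 27 degrees, walls 50 mm high stand square to it, 3 mm thick. A 125 mm wide trunk splits into two 110 mm wide branches turned 30 degrees left (+y) and right (-y).
- chute_hinge (a point): Point where the flap's hinge axis meets the chute floor, at the fork where the branches part, 120 mm above the bench (above the chute's origin). Along the slope the trunk begins to split 112 mm uphill of it and the branches end 100 mm past it.
- chute_exit_left (a point): Middle of the floor's end edge at the left (+y) branch; one receiver (basin or tote) stands under it.
- chute_exit_right (a point): Middle of the floor's end edge at the right (-y) branch; the other receiver stands under it.
- chute_inlet (a point): Middle of the inlet, on the chute floor's centre line, 175 mm uphill of the hinge along the slope, 199 mm above the bench. The inlet's uphill end is 25 mm farther up the slope, 180 mm wide, with no end wall; its side walls narrow to the 125 mm trunk over 65 mm.
- flap (a joint): Flap angle (rad). Dark steel vane 124 mm long, 45 mm high, hinged at the fork about an axis square to the sloping floor; its free end points uphill. 0 = on the centre line; positive swings free end and knob to the chute's -y side, shutting the right branch so parts run left (+y); negative the opposite. Stops at +-0.52. Stiff (about 2 N at the knob), stays as left; starts near the middle, within +-0.3.
- flap_knob (a point): Centre of the flap's black cylindrical knob, 22 mm in diameter, 30 mm long, 70 mm from the hinge axis. Its axis is square to the sloping floor, so it leans 27 degrees from vertical, top towards the chute's +x. Centre 84 mm from the floor, measured square to it; lower end 19 mm above the walls' edges. It moves on an arc parallel to the floor.
- scoop: Loose cast-aluminium scoop, 150 mm long, 96 mm wide, about 0.22 kg, open on top and at the front. Origin under the middle of its flat base; x to the open pouring lip, z up. Walls 52 mm high, lower near the lip; floor 3 mm thick, flat, rising over the last 53 mm to the lip 13 mm above the base. Under the handle's front strap 52 mm is free for vials to leave.
- scoop_grip (a point): Centre of the scoop's handle, a straight bar along the scoop's x above the scoop: 104 mm long, 22 mm wide (scoop's y), 18 mm high. This point is 20 mm behind (-x) and 88 mm above the scoop's origin.
- scoop_lip (a point): Middle of the scoop's pouring lip (top edge), 75 mm in front (+x) and 13 mm above the scoop's origin.
- vial1: Capped polyethylene vial with dry sample, 28 mm in diameter, 61 mm long with its slightly narrower cap, 20 g, slippery (friction about 0.2), lying crosswise in the scoop. Origin at its middle, x along its axis towards the cap.
- vial2: Second vial, alike.
- vial3: Third vial, alike.
- basin: Round stainless wash basin, 200 mm across the rim, 72 mm high, 0.45 kg, under the end of one branch of the chute (either one). Origin under its middle. The vials' destination.
- tote: Square white plastic tote, 190 x 190 mm, 68 mm high, 0.45 kg, under the end of the other branch. Origin under its middle.
- outlet_box: Fixed steel electrical outlet pedestal, 120 x 150 mm, 112 mm high. Origin under its middle. Bystander.
- reagent_bottle: White plastic bottle, 90 mm in diameter, 190 mm high. Origin under its middle. Bystander.
- wipes_carton: Carton of paper wipes, 120 x 115 mm, 85 mm high, a wipe sticking out of its top. Origin under its middle. Bystander.

How it is judged:
By the outcome, as a careful person would: the job done as asked, in the order asked, and still so for the second after the job is handed in, with the robot touching nothing.
It also fails if it takes over 64 s, if anything falls off the work surface, if the arm or the gripper's body presses on something with over 40 N, if the wrist force passes 120 N, or if a joint passes its speed limit or range.

## Working session

There is one attempt and no reset: what is moved stays moved. The work goes in short steps, Python scripts to look and compute and a tool call to move; the robot and the scene stay as the last step left them, time stands still between calls to the robot, and variables do not carry over. Pictures are saved under pics/ and viewed, at most 10 in all, crops included, and the job is handed in when it is done.

Besides the shell and the picture viewer there is one more tool, called after "Call:" in YAML: its name, and indented under it one key for each argument. apply_moves: Moves the arm, as the interface text tells. Its arguments: {"type":"object","properties":{"commands":{"type":"array"}},"required":["commands"]}

```bash
mkdir -p pics; cat > h.py <<'E'
import numpy as np, cv2
from plant import ctrl
def K(s): return np.array([[s["fx"],0,s["cx"]],[0,s["fy"],s["cy"]],[0,0,1.]])
def ray(s,uv):
    p=cv2.undistortPoints(np.array([[uv]],float),K(s),np.array(s["dist_coeffs"],float))[0,0]
    T=np.array(s["T"]); return T[:3,3],T[:3,:3]@np.array([p[0],-p[1],-1.])
def atz(s,uv,z):
    o,d=ray(s,uv); return o+d*(z-o[2])/d[2]
def tri(obs):
    A=np.zeros((3,3));b=np.zeros(3);R=[]
    for s,uv in obs:
        o,d=ray(s,uv);d=d/np.linalg.norm(d);P=np.eye(3)-np.outer(d,d);A+=P;b+=P@o;R.append((P,o))
    x=np.linalg.solve(A,b); return x,[np.linalg.norm(P@(x-o)) for P,o in R]
def proj(s,X):
    T=np.array(s["T"]);c=T[:3,:3].T@(np.array(X)-T[:3,3])
    return cv2.projectPoints(np.array([[c[0],-c[1],-c[2]]]),np.zeros(3),np.zeros(3),K(s),np.array(s["dist_coeffs"],float))[0].ravel()
E
python3 - <<'E'
from h import *
S={n:ctrl.snapshot(n) for n in("scene","top")}
for n,s in S.items():
    cv2.imwrite(f"pics/{n}0.png",cv2.resize(s["img"][:,:,::-1],(768,576)))
    print(n,np.array(s["T"])[:3,3].round(3))
for t in ["chute","chute_hinge","chute_exit_left","chute_exit_right","chute_inlet","flap_knob","scoop","scoop_grip","scoop_lip","vial1","basin","tote","outlet_box","reagent_bottle","wipes_carton"]:
    d={n:ctrl.spot_point(s,t) for n,s in S.items()}
    print(t,{n:[(np.round(q["at"]).tolist(),round(q["score"],2)) for q in v[:3]] for n,v in d.items()}, end=" ")
    if all(d.values()):
        x,e=tri([(S[n],d[n][0]["at"]) for n in S]); print(x.round(4),np.round(e,4))
    else: print()
print(ctrl.nose_length,ctrl.get_obs())
E
```

```text
scene [1.163 0.641 1.069]
top [ 0.295 -0.072  1.56 ]
chute {'scene': [], 'top': [([258.0, 201.0], 0.69)]} 
chute_hinge {'scene': [([264.0, 196.0], 0.62)], 'top': [([255.0, 195.0], 0.64), ([399.0, 246.0], 0.41)]} [ 0.5622 -0.0467  0.125 ] [0.0004 0.0004]
chute_exit_left {'scene': [([229.0, 208.0], 0.78)], 'top': [([275.0, 167.0], 0.6)]} [ 0.663  -0.1107  0.0903] [0.0002 0.0002]
chute_exit_right {'scene': [([269.0, 179.0], 0.8), ([370.0, 291.0], 0.28)], 'top': [([273.0, 226.0], 0.89)]} [ 0.4722 -0.1079  0.1033] [0.0073 0.0073]
chute_inlet {'scene': [([297.0, 206.0], 0.8), ([268.0, 190.0], 0.64)], 'top': [([208.0, 188.0], 0.89), ([257.0, 201.0], 0.39)]} [0.5658 0.0993 0.1977] [0.0045 0.0045]
flap_knob {'scene': [([264.0, 178.0], 0.83)], 'top': [([251.0, 185.0], 0.59)]} [ 0.5719 -0.0359  0.2243] [0.0003 0.0003]
scoop {'scene': [([356.0, 287.0], 0.73)], 'top': [([139.0, 209.0], 0.7), ([206.0, 187.0], 0.66)]} [0.5359 0.3511 0.0038] [0.0026 0.0026]
scoop_grip {'scene': [([186.0, 165.0], 0.66), ([365.0, 272.0], 0.56), ([334.0, 274.0], 0.45)], 'top': [([130.0, 205.0], 0.78)]} [0.6664 0.1406 0
[... 1101 characters left out ...]
07 ] [0.0007 0.0007]
0.017 {'clock': 1.6, 'joint_pos': array([ 8.01621535e+01,  2.05442880e+01,  6.80372064e-01,  2.36561290e-03,
       -7.01357271e+01, -1.65072108e+01]), 'qvel': array([-0.039393  , -0.05812072, -0.04157158, -0.0098885 ,  0.02086766,
        0.04066191]), 'tau': array([ 2.53421320e-03, -5.82363760e+01,  2.93301558e+01,  7.00265273e+00,
        1.26141374e-02, -9.84541174e-06]), 'tool_pos': array([0.29956438, 0.6048526 , 0.24358002]), 'orientation': array([-1.79999026e+02, -2.03174729e-03, -2.63442535e+01]), 'force': array([-0.57863528, -0.80495011, -0.37016591]), 'moment': array([-0.08301728,  0.02198861, -0.03073942]), 'gripper_force': 0.0, 'opening': 0.08779301091919266}
```

View pics/scene0.png

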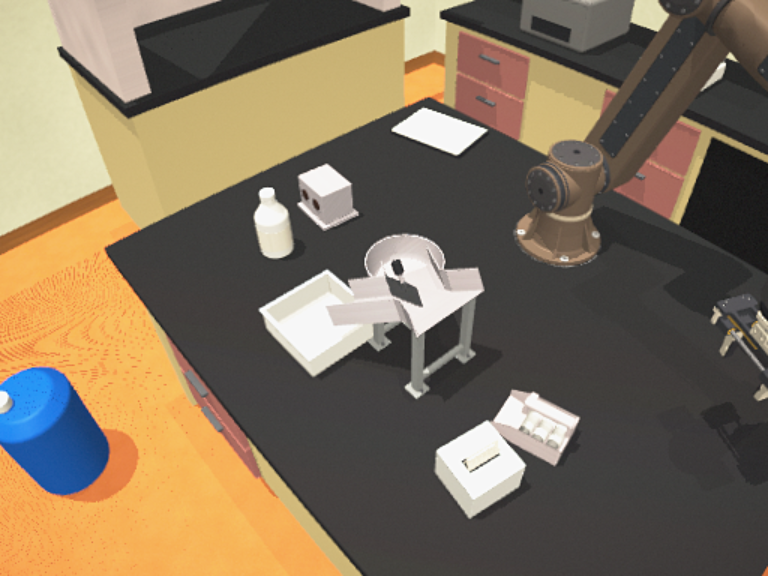

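View pics/top0.png

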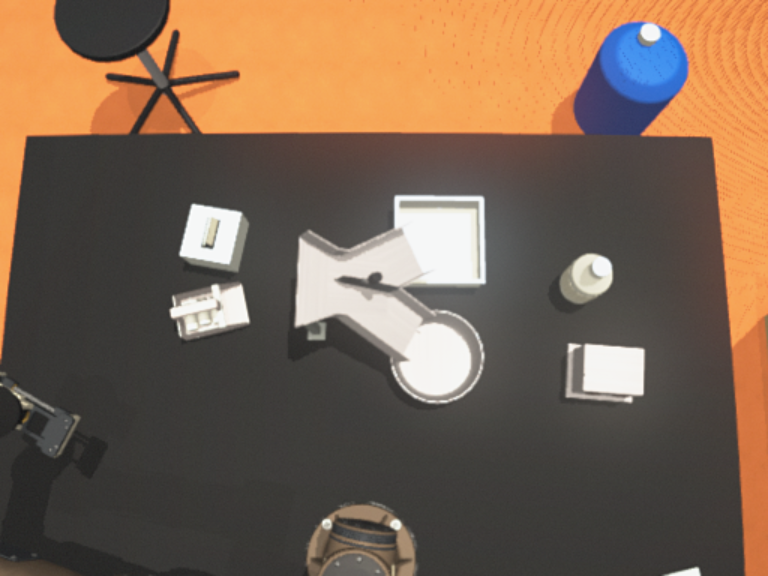

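The views show the chute running downhill towards −y: inlet at about (305,280) in the 2x top picture, basin under the −x branch at (437,357), tote under the +x branch at (440,240). The knob is at (375,278). The scoop is at (210,310) with its lip towards the chute, and its handle bar runs from (172,312) to (220,305). The basin is on the right (−y) branch, so the flap has to go negative, with the knob moving to +x.

```bash
cat > fit.py <<'E'
from h import *
from scipy.optimize import least_squares
c,s_=np.cos(np.radians(27)),np.sin(np.radians(27))
def ch(p,u,v,w): # u along slope, v lateral, w normal
    X=np.array([u*c+w*s_,v,0.12-u*s_+w*c]); a=p[2]
    return np.array([p[0]+X[0]*np.cos(a)-X[1]*np.sin(a),p[1]+X[0]*np.sin(a)+X[1]*np.cos(a),X[2]])
def knob(p): 
    a=p[3]; return ch(p,-.07*np.cos(a),-.07*np.sin(a),.084)
def sc(q,x,y,z):
    a=q[2]; return np.array([q[0]+x*np.cos(a)-y*np.sin(a),q[1]+x*np.sin(a)+y*np.cos(a),z])
E
cat > m.py <<'E'
from fit import *
S=[]; D={}
for r in range(2):
    for n in("scene","top"):
        s=ctrl.snapshot(n); S.append((n,s))
        for t in ["chute_hinge","chute_exit_left","chute_exit_right","chute_inlet","flap_knob","scoop","scoop_grip","scoop_lip"]:
            for q in ctrl.spot_point(s,t)[:3]:
                D.setdefault(t,[]).append((s,q["at"],q["score"]))
def res(p):
    r=[]
    P={"chute_hinge":ch(p,0,0,0),"chute_inlet":ch(p,-.175,0,0),"flap_knob":knob(p),"chute_exit_left":ch(p,.1,p[4],0),"chute_exit_right":ch(p,.1,-p[4],0)}
    for k,X in P.items():
        for s,uv,w in D.get(k,[]): r+=list(w*(proj(s,X)-uv))
    return r
f=least_squares(res,[.562,-.04,-1.57,0,.1],loss="cauchy",f_scale=2); p=f.x
print("chute",p.round(4),"knob",knob(p).round(4),"inlet",ch(p,-.175,0,0).round(4),"uphill end",ch(p,-.2,0,0).round(4))
def res2(q):
    r=[]
    for k,X in {"scoop":sc(q,0,0,0),"scoop_grip":sc(q,-.02,0,.088),"scoop_lip":sc(q,.075,0,.013)}.items():
        for s,uv,w in D.get(k,[]): r+=list(w*(proj(s,X)-uv))
    return r
q=least_squares(res2,[.536,.351,-1.5],loss="cauchy",f_scale=2).x
print("scoop",q.round(4),np.degrees(q[2]).round(1),"grip",sc(q,-.02,0,.088).round(4))
for n,s in S[:2]:
    k=5; im=cv2.resize(s["img"][:,:,::-1],None,fx=k,fy=k,interpolation=cv2.INTER_CUBIC)
    def pl(pts,col):
        U=np.array([(proj(s,X)+.5)*k for X in pts]).astype(int); cv2.polylines(im,[U],False,col,1)
    pl([ch(p,-.2,y,w) for y,w in((.09,.05),(.09,0),(-.09,0),(-.09,.05))],(0,0,255))
    pl([ch(p,-.2,.09,.05),ch(p,-.135,.0625,.05),ch(p,-.112,.0625,.05)],(0,0,255))
    pl([ch(p,-.2,-.09,.05),ch(p,-.135,-.0625,.05),ch(p,-.112,-.0625,.05)],(0,0,255))
    a=p[3]; pl([ch(p,-.124*np.cos(a),-.124*np.sin(a),.045),ch(p,0,0,.045),ch(p,0,0,0)],(0,255,0))
    cv2.circle(im,tuple(((proj(s,knob(p))+.5)*k).astype(int)),4,(255,255,0),1)
    pl([sc(q,-.075,.048,.052),sc(q,-.075,-.048,.052)],(0,0,255)); pl([sc(q,.075,.048,.013),sc(q,.075,-.048,.013)],(0,0,255))
    pl([sc(q,x,y,.097) for x,y in((-.072,.011),(.032,.011),(.032,-.011),(-.072,-.011),(-.072,.011))],(255,0,0))
    C=np.array([(proj(s,X))*k for X in(sc(q,-.09,0,0),ch(p,.12,0,0))]); m=C.mean(0).astype(int)
    x0,y0=max(m[0]-400,0),max(m[1]-300,0); cv2.imwrite(f"pics/{n}1.png",im[y0:y0+600,x0:x0+800])
E
python3 m.py
```

```text
chute [ 0.5639 -0.051  -1.6094 -0.1361  0.1045] knob [ 0.5743 -0.0277  0.2263] inlet [0.5699 0.1048 0.1994] uphill end [0.5708 0.1271 0.2108]
scoop [ 0.5342  0.3459 -1.3353] -76.5 grip [0.5295 0.3654 0.088 ]
```

View pics/top1.png

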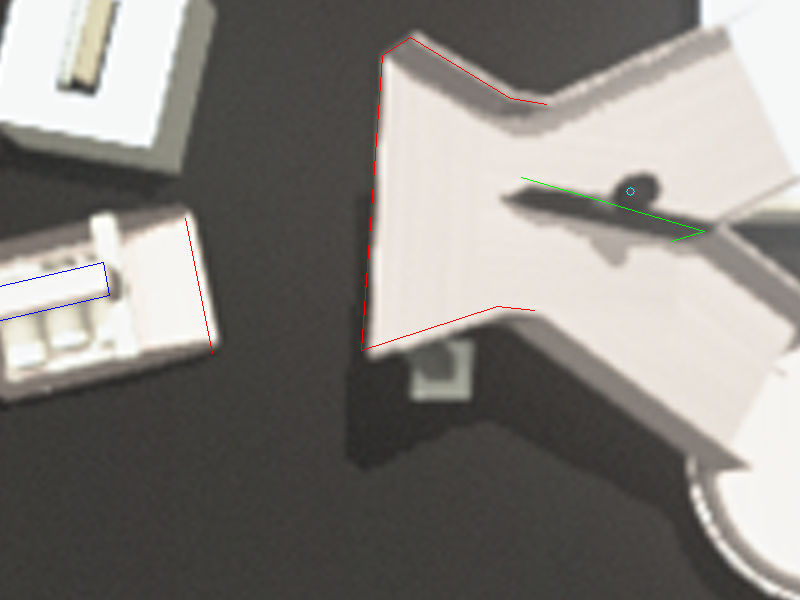

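View pics/scene1.png

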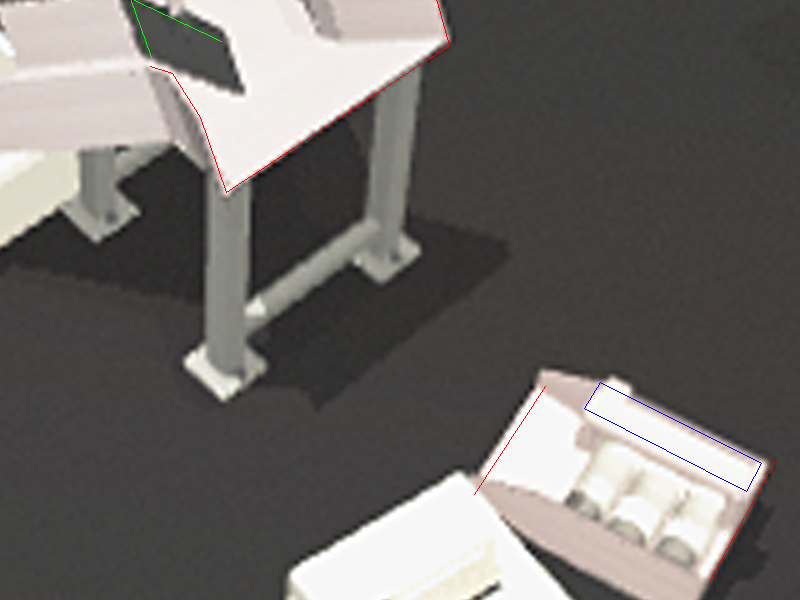

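The wireframe matches both views: the inlet edge and walls are within about 1 px, and the handle within about 2 mm. The knob is at roughly (0.575, −0.029, 0.226). Next I'll put the partly closed fingers around the knob.

Call:
apply_moves:
  commands:
    - [[0,0,8],0,0.43]
    - [[0,0,8],0,0.43]
    - [[27.5,-63.6,8],-1.15,0.43]
    - [[27.5,-63.6,8],-1.15,0.43]
    - [[27.5,-63.6,8],-1.15,0.43]
    - [[27.5,-63.6,8],-1.15,0.43]
    - [[27.5,-63.6,8],-1.15,0.43]
    - [[27.5,-63.6,8],-1.15,0.43]
    - [[27.5,-63.6,8],-1.15,0.43]
    - [[27.5,-63.6,8],-1.15,0.43]
    - [[27.5,-63.6,8],-1.15,0.43]
    - [[27.5,-63.6,8],-1.15,0.43]
    - [[27.5,-63.6,8],-1.15,0.43]
    - [[27.5,-63.6,8],-1.15,0.43]
    - [[27.5,-63.6,8],-1.15,0.43]
    - [[27.5,-63.6,8],-1.15,0.43]
    - [[27.5,-63.6,8],-1.15,0.43]
    - [[27.5,-63.6,8],-1.15,0.43]
    - [[27.5,-63.6,8],-1.15,0.43]
    - [[27.5,-63.6,8],-1.15,0.43]

```text
clock: 5.07
tool_pos: [0.5757, -0.0353, 0.3229]
orientation: [180.0, -0.1, -92.5]
force: [1.0, 0.2, -0.6]
opening: 0.0498
gripper_force: 0.0
```

Call:
apply_moves:
  commands:
    - [[0,0,-3],0,0.43]
    - [[0,0,-6],0,0.43]
    - [[0,0,-9],0,0.43]
    - [[0,0,-9],0,0.43]
    - [[0.6,0,-9],0,0.43]
    - [[1.2,0,-9],0,0.43]
    - [[1.7,0,-9],0,0.43]
    - [[2.2,-0.1,-9],0,0.43]
    - [[2.7,-0.2,-9],0,0.43]
    - [[3.2,-0.4,-9],0,0.43]
    - [[3.5,-0.5,-9],0,0.43]
    - [[3.5,-0.5,-9],0,0.43]

```text
clock: 6.07
tool_pos: [0.6105, -0.0364, 0.2336]
orientation: [-180.0, -0.0, -92.3]
force: [0.3, -0.1, 0.5]
opening: 0.0499
gripper_force: 0.0
```

Call:
apply_moves:
  commands:
    - [[0.2,0,0],0,0.43]
    - [[0.4,0,0],0,0.43]
    - [[0.4,0,0],0,0.43]

```text
clock: 6.32
tool_pos: [0.6136, -0.0363, 0.2334]
orientation: [180.0, -0.0, -92.2]
force: [-0.3, -0.8, -0.9]
opening: 0.0498
gripper_force: 0.6
```

Call:
apply_moves:
  commands:
    - [[0.2,0,0],0,0.43]
    - [[0.4,0,0],0,0.43]
    - [[0.4,0,0],0,0.43]

```text
clock: 6.57
tool_pos: [0.6152, -0.0363, 0.2331]
orientation: [179.7, -0.0, -92.3]
force: [-10.0, 1.3, 4.4]
opening: 0.0505
gripper_force: 5.1
```

```bash
sed 's/pics\/{n}1/pics\/{n}2/' m.py > m2.py; python3 m2.py
```

```text
chute [ 0.5613 -0.0419 -1.6132 -0.6448  0.0912] knob [ 0.6038 -0.032   0.2202] inlet [0.5679 0.1139 0.1994] uphill end [0.5688 0.1361 0.2108]
scoop [ 0.5336  0.3437 -1.1771] -67.4 grip [0.5259 0.3621 0.088 ]
```

View pics/top2.png

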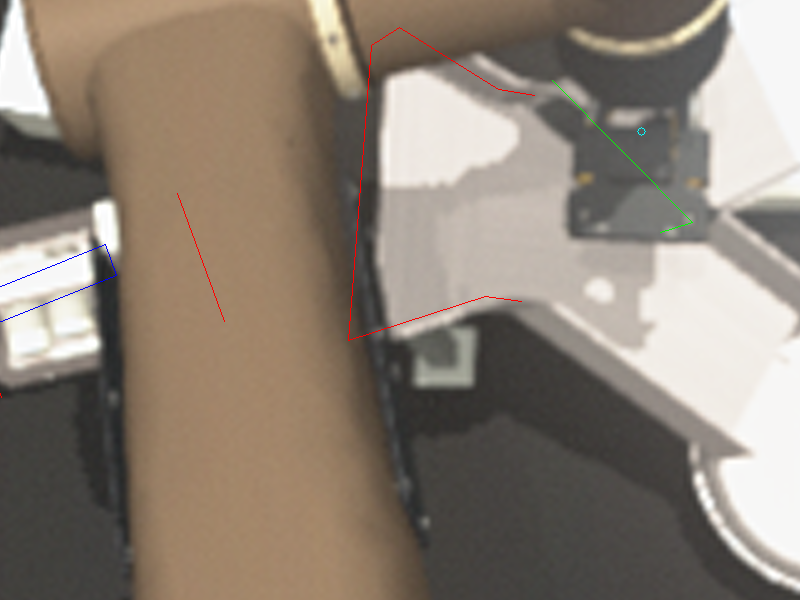

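Call:
apply_moves:
  commands:
    - [[-1,0,0],0,0.43]
    - [[-1.2,0,3],0,0.43]
    - [[-1.2,0,7],0,0.43]
    - [[-1.2,0,9],0,0.3]
    - [[-8.7,39.7,9],0.275,0]
    - [[-8.7,39.7,9],0.275,0]
    - [[-8.7,39.7,9],0.275,0]
    - [[-8.7,39.7,9],0.275,0]
    - [[-8.7,39.7,9],0.275,0]
    - [[-8.7,39.7,9],0.275,0]
    - [[-8.7,39.7,9],0.275,0]
    - [[-8.7,39.7,9],0.275,0]
    - [[-8.7,39.7,9],0.275,0]
    - [[-8.7,39.7,6],0.275,0]
    - [[-8.7,39.7,2],0.275,0]
    - [[-8.7,39.7,-2],0.275,0]
    - [[-8.7,39.7,-5],0.275,0]
    - [[-8.7,39.7,-7],0.275,0]
    - [[-8.7,39.7,-7],0.275,0]

```text
clock: 9.95
tool_pos: [0.5285, 0.3595, 0.1587]
orientation: [179.7, -0.2, -76.5]
force: [-0.8, -0.0, -0.4]
opening: 0.0872
gripper_force: 0.0
```

```bash
python3 - <<'E'
from fit import *
S={n:ctrl.snapshot(n) for n in("scene","top")}
print(ctrl.get_obs()["tool_pos"])
p=[.5639,-.051,-1.6094,-.52]; q=[.5342,.3459,-1.3353]
out=[]
for n,s in S.items():
    k=4; im=cv2.resize(s["img"][:,:,::-1],None,fx=k,fy=k,interpolation=cv2.INTER_CUBIC)
    def pl(pts,col):
        U=np.array([(proj(s,X)+.5)*k for X in pts]).astype(int); cv2.polylines(im,[U],False,col,1)
    a=p[3]; pl([ch(p,-.124*np.cos(a),-.124*np.sin(a),.045),ch(p,0,0,.045),ch(p,0,0,0)],(0,255,0))
    pl([sc(q,x,y,.097) for x,y in((-.072,.011),(.032,.011),(.032,-.011),(-.072,-.011),(-.072,.011))],(255,0,0))
    m=(proj(s,[.55,.17,.1] if n=="top" else [.55,.2,.1])*k).astype(int); out.append(im[m[1]-300:m[1]+300,max(m[0]-360,0):][:,:(700)])
    print(n,ctrl.spot_point(s,"flap_knob")[:1],proj(s,knob(p)).round(1))
w=[cv2.resize(o,None,fx=.57,fy=.57) if 0 else o for o in out]
cv2.imwrite("pics/t3.png",out[1]);cv2.imwrite("pics/s3.png",out[0])
E
```

```text
[0.53084425 0.36111551 0.16405586]
scene [{'at': [256.6, 183.1], 'score': 0.46}] [256.9 181.9]
top [{'at': [256.1, 177.1], 'score': 0.94}] [251.4 176.6]
```

View pics/t3.png

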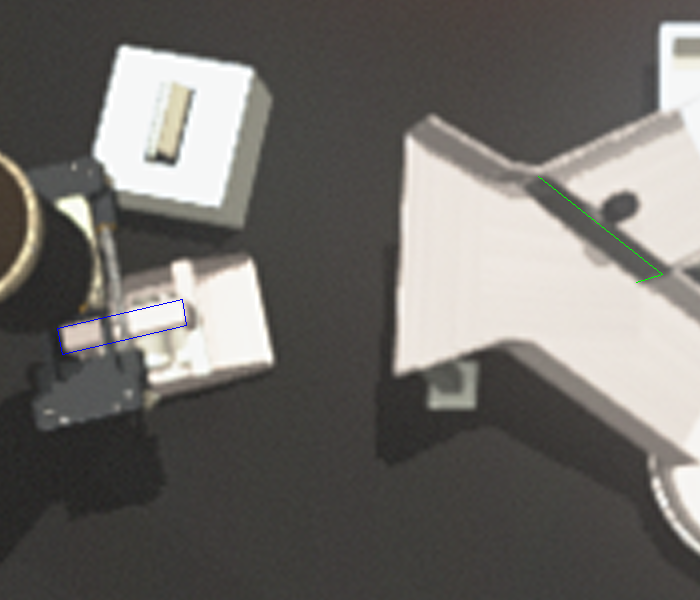

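View pics/s3.png

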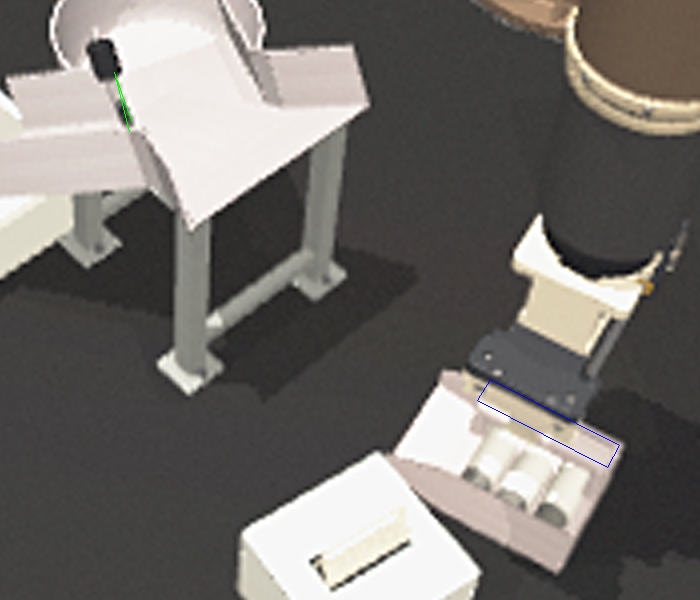

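The flap now lies against the left wall (top view, (540,178) to (662,272)), so the tote branch is shut. The fingers straddle the handle, so I'll descend and grip.

Call:
apply_moves:
  commands:
    - [[0,0,-3],0,0]
    - [[0,0,-6],0,0]
    - [[0,0,-7.7],0,0]
    - [[0,0,-7.7],0,0]
    - [[0,0,-7.7],0,1]
    - [[0,0,-7.7],0,1]
    - [[0,0,-7.7],0,1]
    - [[0,0,-7.7],0,1]
    - [[0,0,-7.7],0,1]
    - [[0,0,-7.7],0,1]
    - [[0,0,-7.7],0,1]
    - [[0,0,-7.7],0,1]

```text
clock: 11.15
tool_pos: [0.5306, 0.3609, 0.0867]
orientation: [-180.0, 0.0, -76.5]
force: [0.3, -0.0, -0.7]
opening: 0.0397
gripper_force: 0.0
```

Call:
apply_moves:
  commands:
    - [[0,0,0.5],0,1]
    - [[0,0,1.2],0,1]
    - [[0,0,2],0,1]
    - [[0,0,3],0,1]
    - [[0,0,3],0,1]

```text
clock: 11.57
tool_pos: [0.5314, 0.3617, 0.1192]
orientation: [-179.8, 0.1, -76.5]
force: [0.9, 0.7, -1.8]
opening: 0.0216
gripper_force: 30.0
```

```bash
python3 - <<'E'
from h import *
s=ctrl.snapshot("scene"); o=ctrl.get_obs(); print(o["tool_pos"],o["force"],o["moment"],o["opening"],o["gripper_force"])
im=cv2.resize(s["img"][:,:,::-1],None,fx=5,fy=5,interpolation=cv2.INTER_CUBIC); m=(proj(s,[.53,.33,.1])*5).astype(int)
cv2.imwrite("pics/s4.png",im[m[1]-250:m[1]+250,m[0]-300:m[0]+300])
E
```

```text
[0.53103819 0.36144177 0.1181245 ] [-0.56658506  0.05614701 -3.3426056 ] [ 0.05120831 -0.03469741  0.03177998] 0.021523194741298685 29.999422430992126
```

View pics/s4.png

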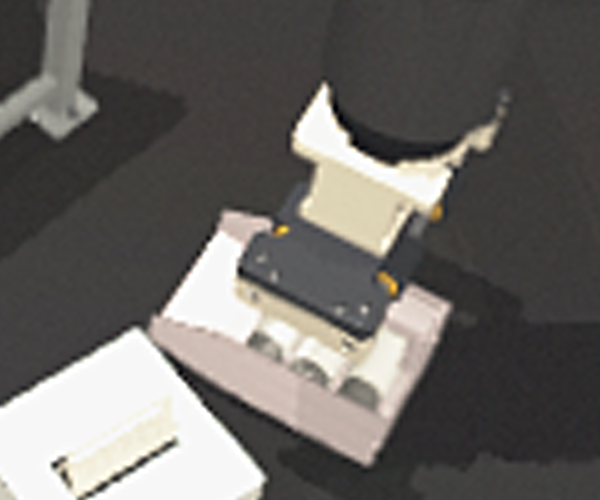

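The fingers only closed during the lift, so they have the handle shallowly. I'll set it back down gently and re-grip at the right depth.

Call:
apply_moves:
  commands:
    - [[0,0,-0.4],0,1]
    - [[0,0,-0.8],0,1]
    - [[0,0,-1.0],0,1]
    - [[0,0,-1.1],0,1]
    - [[0,0,-1.1],0,1]

```text
clock: 12.03
tool_pos: [0.5303, 0.3606, 0.1048]
orientation: [179.9, -0.0, -76.5]
force: [-1.1, 0.8, -2.8]
opening: 0.0216
gripper_force: 30.0
```

Call:
apply_moves:
  commands:
    - [[0,0,-0.2],0,1]
    - [[0,0,-0.3],0,1]
    - [[0,0,-0.4],0,1]
    - [[0,0,-0.4],0,1]

```text
clock: 12.37
tool_pos: [0.5308, 0.361, 0.1043]
orientation: [-179.9, 0.0, -76.4]
force: [-7.4, -4.0, 16.2]
opening: 0.0217
gripper_force: 30.0
```

Call:
apply_moves:
  commands:
    - [[0,0,0.3],0,1]
    - [[0,0,0.3],0,0.55]
    - [[0,0,0.3],0,0.55]
    - [[0,0,0.3],0,0.55]
    - [[0,0,0.3],0,0.55]
    - [[0,0,-0.7],0,0.55]
    - [[0,0,-1.5],0,0.55]
    - [[0,0,-1.5],0,1]
    - [[0,0,-1.5],0,1]
    - [[0,0,-1.5],0,1]
    - [[0,0,-1.5],0,1]
    - [[0,0,-1.5],0,1]
    - [[0,0,-1.5],0,1]
    - [[0,0,-1.5],0,1]

```text
clock: 13.53
tool_pos: [0.5304, 0.3608, 0.0865]
orientation: [180.0, -0.0, -76.5]
force: [0.1, 0.5, -2.2]
opening: 0.0217
gripper_force: 30.0
```

Tipping has to be passive, because the tool only yaws. I'll grip farther forward and use the chute's uphill edge as the fulcrum behind the pivot.

Call:
apply_moves:
  commands:
    - [[0,0,0],0,0.55]
    - [[0,0,0],0,0.55]
    - [[0,0,0],0,0.55]
    - [[0,0,0],0,0.55]
    - [[0.2,-1,0],0,0.55]
    - [[0.5,-1.9,0],0,0.55]
    - [[0.5,-1.9,0],0,0.55]
    - [[0.5,-1.9,0],0,1]
    - [[0.5,-1.9,0],0,1]
    - [[0.5,-1.9,0],0,1]
    - [[0.5,-1.9,0],0,1]
    - [[0.5,-1.9,0],0,1]
    - [[0.5,-1.9,0],0,1]
    - [[0.5,-1.9,0],0,1]

```text
clock: 14.7
tool_pos: [0.5356, 0.3419, 0.0866]
orientation: [-180.0, -0.0, -76.5]
force: [0.5, -0.5, 0.2]
opening: 0.0218
gripper_force: 30.0
```

Call:
apply_moves:
  commands:
    - [[0,0,0.8],0,1]
    - [[0,0,2.5],0,1]
    - [[0,0,5],0,1]
    - [[0,0,7.5],0,1]
    - [[0,-0.5,10],0,1]
    - [[0.1,-1.3,12.5],-0.03,1]
    - [[0.3,-2.5,15],-0.06,1]
    - [[0.5,-4,17.5],-0.09,1]
    - [[0.7,-5.6,20],-0.12,1]
    - [[0.9,-7.2,22],-0.15,1]
    - [[1.1,-8.8,23.5],-0.18,1]
    - [[1.3,-10.4,24],-0.21,1]
    - [[1.5,-12,24],-0.24,1]
    - [[1.8,-13.6,24],-0.274,1]
    - [[2.0,-15.2,24],-0.274,1]
    - [[2.2,-16.8,24],-0.274,1]
    - [[2.4,-18,24],-0.274,1]
    - [[2.5,-19,24],-0.274,1]
    - [[2.6,-19.6,24],-0.274,1]
    - [[2.6,-20,24],-0.274,1]

```text
clock: 16.37
tool_pos: [0.5616, 0.141, 0.3261]
orientation: [180.0, -0.0, -92.2]
force: [-0.1, 0.2, -2.3]
opening: 0.0219
gripper_force: 30.0
```

Call:
apply_moves:
  commands:
    - [[0.1,-0.8,0],0,1]
    - [[0.2,-1.8,0],0,1]
    - [[0.3,-2.8,0],0,1]
    - [[0.4,-3.6,0],0,1]
    - [[0.4,-4.1,0],0,1]
    - [[0.4,-4.2,0],0,1]
    - [[0.4,-4.2,-0.6],0,1]
    - [[0.4,-4.2,-1.2],0,1]
    - [[0.4,-4.2,-1.8],0,1]
    - [[0.4,-4.2,-2.2],0,1]
    - [[0.4,-4.2,-2.2],0,1]

```text
clock: 17.28
tool_pos: [0.5649, 0.1, 0.303]
orientation: [179.9, -0.1, -92.2]
force: [-0.6, 0.7, -3.6]
opening: 0.0217
gripper_force: 30.0
```

```bash
python3 - <<'E'
from h import *
s=ctrl.snapshot("scene"); o=ctrl.get_obs(); print(o["tool_pos"],o["orientation"],o["force"],o["moment"],o["opening"],o["gripper_force"])
im=cv2.resize(s["img"][:,:,::-1],None,fx=5,fy=5,interpolation=cv2.INTER_CUBIC); m=(proj(s,[.565,.1,.28])*5).astype(int)
cv2.imwrite("pics/s5.png",im[max(m[1]-250,0):m[1]+250,m[0]-300:m[0]+300])
E
```

```text
[0.56523072 0.09999001 0.30370242] [ 1.79924242e+02 -4.12479502e-02 -9.21557223e+01] [-0.51113973 -0.31254453 -3.10067276] [ 0.01611395 -0.08555799  0.03445187] 0.021418444743252624 29.99698966741562
```

View pics/s5.png

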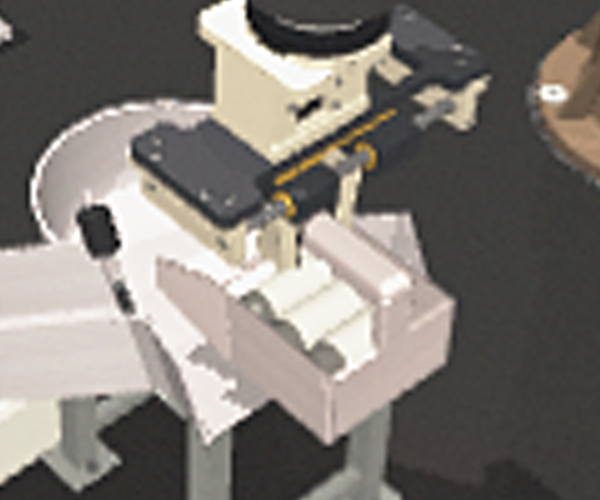

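The picture shows the scoop level, about 6 mm above the inlet's uphill edge, with its rear overhanging and the three vials resting inside at about (300,310). The knob stays clear at (100,230). I'll lower it onto the edge and see how it pivots.

Call:
apply_moves:
  commands:
    - [[0,0,-0.4],0,1]
    - [[0,0,-0.7],0,1]
    - [[0,-0.3,-0.9],0,1]
    - [[0,-0.6,-1.0],0,1]
    - [[0,-0.6,-1.0],0,1]

```text
clock: 17.75
tool_pos: [0.5661, 0.0937, 0.2954]
orientation: [-179.9, 0.0, -92.2]
force: [0.3, -0.3, 2.3]
opening: 0.0216
gripper_force: 30.0
```

Call:
apply_moves:
  commands:
    - [[0,-0.3,-0.2],0,1]
    - [[0,-0.6,-0.4],0,1]
    - [[0,-0.9,-0.6],0,1]
    - [[0,-0.9,-0.6],0,1]

```text
clock: 18.08
tool_pos: [0.5661, 0.0835, 0.2903]
orientation: [-179.9, -0.1, -92.2]
force: [-1.8, -3.5, 9.0]
opening: 0.0217
gripper_force: 30.0
```

```bash
cat > t.py <<'E'
from fit import *
S={n:ctrl.snapshot(n) for n in("scene","top")}
o=ctrl.get_obs(); print(o["clock"],o["tool_pos"].round(4),o["force"].round(1),o["moment"].round(2))
for t in["scoop_lip","scoop_grip","vial1"]:
    for n,s in S.items(): print(t,n,[(np.round(q["at"],1).tolist(),round(q["score"],2)) for q in ctrl.spot_point(s,t)[:4]])
# predicted lip pixel for tilts
P=o["tool_pos"]; a=-1.6094
for th in(0,10,20,27,32):
    r=np.radians(th); v=np.array([.070,-.073]); h=v[0]*np.cos(r)+v[1]*np.sin(r); z=-v[0]*np.sin(r)+v[1]*np.cos(r)
    X=P+np.array([h*np.cos(a),h*np.sin(a),z]); print(th,X.round(3),proj(S["scene"],X).round(1),proj(S["top"],X).round(1))
np.savez("last.npz",s=S["scene"]["img"],t=S["top"]["img"])
E
python3 t.py
```

```text
18.1833 [0.5661 0.0836 0.2904] [-1.1 -3.3  9.6] [-1.28  0.59  0.03]
scoop_lip scene [([278.4, 191.7], 0.81), ([232.0, 204.4], 0.38)]
scoop_lip top [([229.2, 191.7], 0.91)]
scoop_grip scene [([299.6, 176.9], 0.68), ([318.7, 323.7], 0.37)]
scoop_grip top [([204.2, 184.6], 0.82), ([206.6, 189.3], 0.19)]
vial1 scene [([289.3, 195.2], 0.53), ([292.2, 199.0], 0.52), ([298.6, 201.1], 0.44)]
vial1 top [([220.1, 186.4], 0.65), ([199.7, 186.1], 0.58)]
0 [0.563 0.014 0.217] [276.4 186. ] [234.5 188.7]
10 [0.564 0.027 0.206] [279.3 190.9] [230.1 189.2]
20 [0.565 0.043 0.198] [282.5 195.5] [225.2 189.5]
27 [0.565 0.054 0.194] [285.  198.6] [221.5 189.6]
32 [0.565 0.063 0.191] [286.8 200.6] [218.7 189.7]
```

The pivot works: the lip detections match a tilt of about 11°. I'll continue along the arc to the full slope.

Call:
apply_moves:
  commands:
    - [[0,-0.5,-0.3],0,1]
    - [[0,-1.0,-0.65],0,1]
    - [[0,-1.5,-1.05],0,1]
    - [[-0.1,-1.9,-1.4],0,1]
    - [[-0.1,-2.1,-1.6],0,1]
    - [[-0.1,-2.1,-1.6],0,1]
    - [[-0.1,-2.1,-1.6],0,1]

```text
clock: 19.07
tool_pos: [0.5656, 0.0623, 0.2742]
orientation: [-179.8, -0.1, -92.2]
force: [1.4, -5.3, 6.6]
opening: 0.022
gripper_force: 30.0
```

```bash
python3 t.py
```

```text
19.1667 [0.5655 0.0623 0.2742] [ 2.2 -6.9  6.5] [-1.93 -0.41  0.11]
scoop_lip scene [([281.3, 197.8], 0.83)]
scoop_lip top [([228.4, 192.4], 0.74), ([210.3, 183.6], 0.32)]
scoop_grip scene [([291.1, 179.3], 0.72)]
scoop_grip top [([209.3, 184.5], 0.59)]
vial1 scene []
vial1 top [([146.6, 161.3], 0.68), ([284.2, 216.7], 0.57), ([307.6, 232.5], 0.47), ([210.5, 184.1], 0.27)]
0 [ 0.563 -0.008  0.201] [271.8 186. ] [241.9 189.9]
10 [0.563 0.006 0.19 ] [274.7 190.9] [237.5 190.5]
20 [0.564 0.022 0.182] [277.9 195.5] [232.6 190.8]
27 [0.564 0.033 0.177] [280.3 198.4] [228.9 190.9]
32 [0.565 0.042 0.175] [282.1 200.4] [226.1 190.9]
```

Call:
apply_moves:
  commands:
    - [[0,0,0],0,1]
    - [[0,0,0],0,1]
    - [[0,0,0],0,1]
    - [[0,0,0],0,1]
    - [[0,0,0],0,1]
    - [[0,0,0],0,1]

```text
clock: 19.97
tool_pos: [0.5656, 0.0624, 0.2743]
orientation: [-179.8, -0.1, -92.2]
force: [0.7, -6.7, 7.0]
opening: 0.0218
gripper_force: 30.0
```

```bash
python3 - <<'E'
from h import *
S={n:ctrl.snapshot(n) for n in("scene","top")}
for n,s in S.items():
    for f in (ctrl.spot_point,ctrl.search_frame): print(n,[(np.round(q["at"],1).tolist(),round(q["score"],2)) for t in("vial1",) for q in f(s,t)[:5]])
a=cv2.resize(S["scene"]["img"][110:290,200:350,::-1],None,fx=2.6,fy=2.6,interpolation=cv2.INTER_CUBIC)
b=cv2.resize(S["top"]["img"][140:290,180:340,::-1],None,fx=2.5,fy=2.5,interpolation=cv2.INTER_CUBIC)
h=max(a.shape[0],b.shape[0]); p=lambda x:cv2.copyMakeBorder(x,0,h-x.shape[0],0,0,cv2.BORDER_CONSTANT)
im=np.hstack([p(a),p(b)]); print(im.shape); cv2.imwrite("pics/c6.png",im[:, :800])
E
```

```text
scene [([254.6, 183.7], 0.52)]
scene []
top [([300.9, 248.5], 0.54), ([301.5, 225.1], 0.52), ([283.0, 230.7], 0.49), ([398.2, 245.5], 0.43), ([273.7, 226.7], 0.29)]
top [([284.2, 230.8], 0.64), ([303.6, 222.0], 0.47), ([303.6, 248.8], 0.46)]
(468, 790, 3)
```

View pics/c6.png

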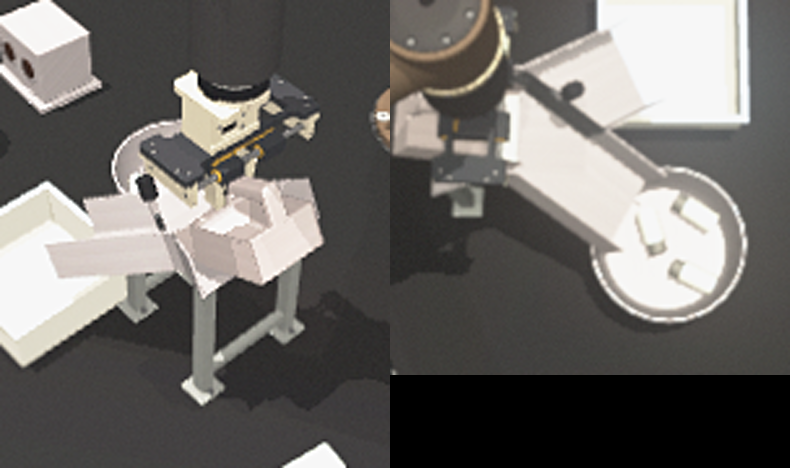

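All three vials lie in the basin (right panel, about (650,230), (695,215) and (690,275)). The scoop is empty and the flap is still over. Now I'll lift the scoop away and carry it back to its place.

Call:
apply_moves:
  commands:
    - [[0,0,2],0,1]
    - [[0,0,5],0,1]
    - [[0,2,6],0,1]
    - [[-0.3,5,6],0.05,1]
    - [[-0.6,8,6],0.1,1]
    - [[-0.9,11,6],0.15,1]
    - [[-1.2,14,6],0.2,1]
    - [[-1.5,17,3],0.25,1]
    - [[-1.7,20,0],0.274,1]
    - [[-1.7,22.5,-3],0.274,1]
    - [[-1.7,22.9,-6],0.274,1]
    - [[-1.7,22.9,-9],0.274,1]
    - [[-1.7,22.9,-12],0.274,1]
    - [[-1.7,22.9,-14.5],0.274,1]
    - [[-1.7,22.9,-15.5],0.274,1]
    - [[-1.7,22.9,-16],0.274,1]
    - [[-1.7,22.9,-16],0.274,1]
    - [[-1.7,22.9,-16],0.274,1]

```text
clock: 21.77
tool_pos: [0.5484, 0.2933, 0.1138]
orientation: [-179.9, 0.0, -76.5]
force: [0.0, 1.0, -1.1]
opening: 0.0215
gripper_force: 30.0
```

Call:
apply_moves:
  commands:
    - [[0,0,-0.8],0,1]
    - [[0,0,-1.5],0,1]
    - [[0,0,-1.7],0,1]
    - [[-0.1,0.6,-1.95],0,1]
    - [[-0.3,1.3,-2.2],0,1]
    - [[-0.5,2.0,-2.4],0,1]
    - [[-0.6,2.7,-2.5],0,1]
    - [[-0.8,3.4,-2.6],0,1]
    - [[-0.9,4.0,-2.7],0,1]
    - [[-1.0,4.5,-2.8],0,1]
    - [[-1.1,4.8,-2.8],0,1]
    - [[-1.1,4.8,-2.8],0,1]

```text
clock: 22.77
tool_pos: [0.5364, 0.3417, 0.0846]
orientation: [-180.0, 0.0, -76.4]
force: [0.0, 0.1, 1.9]
opening: 0.0213
gripper_force: 30.0
```

```bash
sed -i 's/a=-1.6094/a=-1.3353/' t.py; python3 t.py
```

```text
22.8667 [0.5366 0.3414 0.0846] [-0.1  0.9  0.8] [ 0.37  0.17 -0.02]
scoop_lip scene [([337.6, 275.0], 0.87), ([357.3, 285.3], 0.64)]
scoop_lip top [([159.4, 204.7], 0.78), ([299.7, 252.1], 0.56)]
scoop_grip scene [([364.8, 275.3], 0.78)]
scoop_grip top [([134.3, 206.3], 0.77)]
vial1 scene [([268.1, 172.6], 0.6), ([252.5, 182.3], 0.4)]
vial1 top [([284.0, 230.4], 0.5), ([302.6, 222.4], 0.45), ([303.4, 250.0], 0.42), ([147.6, 161.8], 0.29)]
0 [0.553 0.273 0.012] [334.4 273.7] [162.1 203.2]
10 [0.55  0.287 0.001] [337.8 277.7] [158.9 204.6]
20 [ 0.546  0.302 -0.008] [341.8 281.4] [155.1 206. ]
27 [ 0.543  0.313 -0.012] [344.9 283.9] [152.1 206.9]
32 [ 0.541  0.321 -0.014] [347.2 285.5] [149.9 207.6]
```

Call:
apply_moves:
  commands:
    - [[0,0,-0.15],0,1]
    - [[-0.1,0.5,-0.25],0,1]
    - [[-0.2,1.0,-0.3],0,1]
    - [[-0.3,1.5,-0.3],0,1]
    - [[-0.3,1.5,-0.3],0,1]

```text
clock: 23.58
tool_pos: [0.5337, 0.3563, 0.082]
orientation: [-180.0, -0.0, -76.4]
force: [-1.3, -0.3, 6.1]
opening: 0.0216
gripper_force: 30.0
```

```bash
python3 t.py
```

```text
23.6833 [0.5337 0.3563 0.0821] [-2.   0.3  5.8] [-0.04  0.59 -0.01]
scoop_lip scene [([336.8, 275.2], 0.6)]
scoop_lip top [([156.8, 206.2], 0.68)]
scoop_grip scene [([367.9, 274.6], 0.87)]
scoop_grip top [([125.4, 206.1], 0.82)]
vial1 scene [([269.7, 173.7], 0.65), ([249.2, 180.9], 0.53)]
vial1 top [([287.1, 230.0], 0.72), ([302.0, 223.7], 0.6), ([278.5, 167.1], 0.58), ([302.1, 250.3], 0.57)]
0 [0.55  0.288 0.009] [338.5 276.6] [157.9 204.1]
10 [ 0.547  0.302 -0.002] [341.9 280.5] [154.7 205.5]
20 [ 0.543  0.317 -0.01 ] [345.9 284.3] [151.  206.9]
27 [ 0.541  0.328 -0.015] [349.  286.8] [148.  207.8]
32 [ 0.539  0.336 -0.017] [351.3 288.4] [145.8 208.5]
```

Call:
apply_moves:
  commands:
    - [[0,0,0.15],0,1]
    - [[0,0,0.2],0,0.4]
    - [[0,0,0.2],0,0.4]
    - [[0,0,0.2],0,0.4]
    - [[0,0,0.2],0,0.4]
    - [[0,0,0.2],0,0.4]
    - [[0,0,0.2],0,0.4]
    - [[0,0,0.2],0,0.4]
    - [[0,0,1.5],0,0.4]
    - [[0,0,4],0,0.4]
    - [[0,0,7],0,0.4]
    - [[0,0,11],0,0.4]
    - [[0,0,14],0,0.4]
    - [[-10,8,16],0,0.4]
    - [[-10,12,16],0,0.4]
    - [[-10,12,16],0,0.4]
    - [[-10,12,16],0,0.4]

```text
clock: 25.4
tool_pos: [0.4321, 0.4775, 0.2426]
orientation: [-179.9, 0.1, -76.5]
force: [0.2, 0.4, -0.5]
opening: 0.0525
gripper_force: 0.0
```

```bash
python3 - <<'E'
from fit import *
S={n:ctrl.snapshot(n) for n in("scene","top")}
o=ctrl.get_obs(); print(o["clock"],o["tool_pos"].round(3),o["force"].round(1))
D={}
for t in["scoop","scoop_lip","scoop_grip","flap_knob","basin","tote","vial1","wipes_carton"]:
    for n,s in S.items():
        D[t,n]=ctrl.spot_point(s,t); print(t,n,[(np.round(x["at"],1).tolist(),round(x["score"],2)) for x in D[t,n][:3]])
T=("scoop","scoop_lip","scoop_grip"); L={"scoop":(0,0,0),"scoop_lip":(.075,0,.013),"scoop_grip":(-.02,0,.088)}
def res(q):
    th=q[3]; r=[]
    for t in T:
        for n,s in S.items():
            for x in D[t,n][:1]:
                l=L[t]; r+=list(x["score"]*(proj(s,sc(q,l[0]*np.cos(th)+l[2]*np.sin(th),0,q[4]-l[0]*np.sin(th)+l[2]*np.cos(th)))-x["at"]))
    return r
f=least_squares(res,[.534,.346,-1.33,0,0],loss="cauchy"); print("scoop x y yaw tilt(deg) z",f.x[:2].round(4),np.degrees(f.x[2:4]).round(1),f.x[4].round(4))
E
```

```text
25.5 [0.431 0.48  0.242] [ 0.4 -0.4 -1.4]
scoop scene [([357.8, 290.9], 0.88), ([269.9, 174.3], 0.52)]
scoop top [([139.4, 207.1], 0.67), ([383.6, 189.2], 0.55)]
scoop_lip scene [([338.1, 274.4], 0.96)]
scoop_lip top [([158.5, 202.4], 0.67)]
scoop_grip scene [([369.5, 274.8], 0.94)]
scoop_grip top [([125.6, 208.3], 0.59), ([254.5, 177.7], 0.41), ([204.2, 184.4], 0.21)]
flap_knob scene [([254.8, 186.0], 0.67)]
flap_knob top [([255.4, 173.5], 0.92), ([206.4, 186.4], 0.54)]
basin scene [([268.2, 187.8], 0.58)]
basin top [([288.5, 236.4], 0.6)]
tote scene [([214.3, 220.3], 0.92)]
tote top [([288.6, 167.3], 0.83)]
vial1 scene [([263.3, 198.5], 0.7), ([251.8, 183.9], 0.5), ([271.9, 172.5], 0.46)]
vial1 top [([300.4, 249.9], 0.65), ([284.0, 230.4], 0.52), ([300.8, 221.0], 0.49)]
wipes_carton scene [([316.3, 321.8], 0.71)]
wipes_carton top []
scoop x y yaw tilt(deg) z [0.5335 0.3549] [-74.5  -0.6] 0.0047
```

The scoop is standing level (tilt about 0°) near its original spot. The flap is still set and the vials are in the basin, so I'll hand in.

```bash
python3 -c "
from plant import ctrl
print(ctrl.close_job())"
```

```text
the job is handed in; nothing more can be done
None
```

The job is handed in: the flap shuts the branch to the tote, all three vials are in the round basin, and the empty scoop stands level on the bench about 1 cm from its original spot.

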